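Dock a dental cast past the sprung pawl

ROBOT

A 6-joint arm with a two-finger parallel gripper is mounted at the origin on the work surface. World frame = base frame: x ahead of the robot, y to its left, z up, the work surface at z = 0. Lengths are in m, angles in rad, forces in N, time in s.
With the tool pointing down it reaches from about 0.35 to 0.975 m from the base axis. Payload 4.9 kg.
Tool frame: the origin (TCP) lies at the very end of the fingers, on their centre line; the grasp point (between the pads) lies behind it (manip.pinch_z is the y of the grasp point in the tool frame, in m); y points along the fingers, x is the direction in which the jaws open and shut, and the axes are right-handed (so a half turn about y gives the same grasp; the last joint's range is limited). The gripper opens to 85 mm and grips with 20 to 120 N. Pads are 22 mm wide; open, the fingers measure 114 mm over their backs; the gripper's body (76 mm by 85 mm) begins 54 mm behind the grasp point. The pads swing forward as they close: fully open they stand 13 mm farther back than shut.
Start: joints at [1.161, 0.053, 1.613, -0, 1.476, -0.119], TCP at [0.179, 0.599, 0.231] pointing down, gripper open.
Joint ranges: [-3.01, 3.01], [-1.01, 2.22], [0.06, 2.58], [-1.02, 4.17], [0.09, 2.62], [-3.14, 3.14]. Speed limits (rad/s): [2.57, 2.57, 3.14, 3.14, 3.14, 3.14].

INTERFACE

Orientations are given as a unit quaternion [w, x, y, z].
In Python, from plant import manip gives the robot as it stands.
- The arm moves only by the tool drive_tool, never from a script. Its argument "motion" is a list of rows, each a list of 3 entries, a list of its own where there are three numbers: the shift along the tool's x, y, z in units of 25 mm (1.0 is 25 mm), then the turn, a rotation vector about the tool's x, y, z in units of 5 degrees (1.0 is 5 degrees), then the closure, from -1 (fully open) to 1 (shut). A call has 1 to 12 rows; each row shifts and turns the commanded pose from where the row before left it, along the tool's axes as they then stand; what a row does not reach is not made up. A row lasts 1/10 s, in which the tool goes at most 50 mm and 8.59 degrees, less where a joint would pass 70% of its speed; a pose out of reach is approached as far as the arm can. A call is refused whole if a number of a shift passes 1 or a number of a turn 1, either way. A call with a gripper value outside its range is refused whole. The fingers move at their own pace and stop on an object; the grip force is fixed at half the most. Time passes only in rows, so rows that do not move let the fingers close. It gives the time, the measured TCP pose, the force and the opening at its end, in the units of the state.
- manip.state(): the state, without advancing time (a new reading comes with each control period).
- manip.grab_frame(name): name is "side" or "top" or "wrist"; returns a dict with "img" (480x640x3 uint8, blue, green, red), "range_z" (480x640 float32, m along the optical axis (not along the pixel's ray), 0 where there is no reading), "camera_matrix" (3x3 intrinsics, pixels), "world_from_camera" (4x4, takes a point from camera to world coordinates); the wrist camera has in their place "T_tool_cam" (4x4, takes a point from camera to tool coordinates, whose origin is the TCP and whose axes are the tool frame's). Camera axes: x right, y down, z forward; pixel columns grow to the right and rows downward; lengths in m; the calibration is good to about 2 mm. A picture is of the moment at which its call begins: read the wrist's pose just before it.
- manip.job_done(): hands the job in, once; it reports no verdict.
The state is a dict: "time": time; "joint_pos": joint angles; "joint_vel": joint speeds; "joint_efforts": joint torques, N m; "tool_pos": TCP position; "tool_rot": TCP orientation; "contact_force": force on the tool from outside, world axes, zero at the start; "ft_torque": the same for the moment, N m; "gripper_width": opening from 0.0 (shut) to 1.0 (fully open).
Only numpy, scipy, OpenCV 4.12 (cv2) and the standard library are available. Lean on these libraries where they do the work, as an engineer would, in place of code of your own. Each camera call takes 0.05 s, during which the arm holds its last target. There are 200 camera calls.

TASK

Pick up the plaster dental cast that is mounted on the square metal carrier plate, set it on the open end of the docking track and slide it in under the lips until the sprung pawl has snapped back behind the plate and holds it in. Leave it standing there, released, and leave the other cast, the jar and the spatula where they are.

Things in the scene. Friction and masses are not known exactly. Their poses are not given: they have to be found in the camera images.
- carrier_grip (a point): Grasp point on the loose carrier (0.3 kg): on the axis of its black upright bar, 14 mm along x and 24 mm along y, which stands in the plate's centre inside the horseshoe cast and rises to 88 mm above the plate's underside. This point is 65 mm above the underside, straight above the plate's centre. x: to the round front of the cast; z: up. It starts standing on the bench.
- carrier_plate (a point): Centre of the carrier's aluminium plate, 80 mm (x) by 76 mm (y), 10 mm thick. On it sits a cream horseshoe cast of teeth, 58 mm wide, its top 36 mm above the plate's underside. The 76 mm width goes across the track; either end may go in first. The bar may be pinched on either pair of faces; pinched on the faces 14 mm apart, it does not swing in the fingers when pushed.
- dock: The docking track, fixed: a white base, x = -150 to 131 mm, 150 mm wide (y), 10 mm thick, origin on its underside; +x is the way in. Side walls flare from about 111 mm apart at x = -57 mm to a lane 86 mm wide from x = -30 mm to the end stop's face at x = 121 mm. Lips on the walls overhang the lane by 8 mm each side, 15 mm above the base's top; their tops are 29 mm above the bench.
- dock_apron (a point): Top of the track's open end (x = -150 to -57 mm, no walls), 10 mm above the bench, at x = -90 mm on the centre line. A plate centred here is just short of the narrow lane. The plate can enter only from here, not from above through the lips. Axes as the track's.
- dock_home (a point): Top of the track's base at x = 81 mm on the centre line: below the plate's centre when the plate is against the end stop. The pawl snaps behind the plate from about 3 mm short of this and then keeps it within about 8 mm of it.
- pawl (a joint): The pawl, a dark steel finger 48 mm long in a gap of the track's +y wall, hinged on a vertical pin at x = -9, y = +52 mm of the track and slanting inwards along the way in. Value in rad: 0 at rest, sticking out into the lane; grows to about 0.4 as an incoming plate swings it towards the wall; a spring returns it to 0. Pushing a plate past it takes a few newtons; it blocks a plate coming back.
- pawl_tip (a point): The free end of the pawl, 16.5 mm above the bench; at rest at x = 32, y = 26 mm of the track.
- spare_center (a point): Bystander: another cream horseshoe cast on a round plaster foot 76 mm across, 37 mm high, without plate or grip bar; this point is 20 mm above the bench.
- jar_center (a point): Bystander: a closed jar with a black cap, 52 mm across, 65 mm high; this point is half-way up.
- knife_grip (a point): Bystander: a small spatula 170 mm long lying on the bench; this point is on its handle.
There are look-alikes about, which are no part of the job. Leave any red look-alike of the part that bears carrier_grip alone.

How it is judged:
On the way:
1. the carrier, standing on the track, swings the pawl aside (value of joint pawl above 0.12 rad and x of carrier_grip in the frame of dock above -0.04 m and z of carrier_grip in the frame of dock below 0.085 m), for 0.02 s.
At the end, for the whole second after the job is handed in: The carrier stands level in the lane, its grip point at least 69 mm along the track's +x from the track's origin, within 8 mm of the centre line, tilted under 0.08 rad and down on the base; the pawl is back at rest (under 0.08 rad) behind it (x of carrier_grip in the frame of dock above 0.069 m and y of carrier_grip in the frame of dock between -0.008 and 0.008 m and z of carrier_grip in the frame of dock below 0.08 m and angle between carrier_grip's own z axis and vertical below 0.08 rad and value of joint pawl below 0.08 rad); the robot touches nothing.
It fails at once if the other cast moved more than 30 mm (distance of spare_center from where it was at the start of the episode above 0.03 m).
It fails at once if the jar moved more than 30 mm (distance of jar_center from where it was at the start of the episode above 0.03 m).
It fails at once if the spatula moved more than 30 mm (distance of knife_grip from where it was at the start of the episode above 0.03 m).
It also fails if it takes over 43 s, if anything falls off the work surface, if the arm or the gripper's body presses on something with over 40 N, if the wrist force passes 120 N, or if a joint passes its speed limit or range.

## Working session

There is one attempt and no reset: what is moved stays moved. The work goes in short steps, Python scripts to look and compute and a tool call to move; the robot and the scene stay as the last step left them, time stands still between calls to the robot, and variables do not carry over. Pictures are saved under pics/ and viewed, about 8 in all and at most 12, crops included, and the job is handed in when it is done.

Besides the shell and the picture viewer there is one more tool, called after "Call:" as a command line: name --argument value ..., lists and objects as JSON in quotes. drive_tool: Moves the arm, as the interface text tells. Its arguments: {"type":"object","properties":{"motion":{"type":"array","items":{"type":"array"}}},"required":["motion"]}

```bash
mkdir -p pics; ls; cat > h.py <<'E'
import numpy as np,cv2,pickle
from plant import manip
from scipy.spatial.transform import Rotation as R
def grab(n):
    s=manip.state(); f=manip.grab_frame(n)
    if 'world_from_camera' in f: T=np.array(f['world_from_camera'])
    else:
        q=s['tool_rot'];W=np.eye(4);W[:3,:3]=R.from_quat([q[1],q[2],q[3],q[0]]).as_matrix();W[:3,3]=s['tool_pos'];T=W@np.array(f['T_tool_cam'])
    f['T']=T; return f
def pts(f):
    K=np.array(f['camera_matrix']);z=f['range_z'];v,u=np.mgrid[:480,:640]
    P=np.stack([(u-K[0,2])/K[0,0]*z,(v-K[1,2])/K[1,1]*z,z],-1)
    return P@f['T'][:3,:3].T+f['T'][:3,3]
def ray(f,u,v,h):
    K=np.array(f['camera_matrix']);d=f['T'][:3,:3]@np.array([(u-K[0,2])/K[0,0],(v-K[1,2])/K[1,1],1]);o=f['T'][:3,3]
    return o+d*(h-o[2])/d[2]
E
python3 - <<'E'
from h import *
for n in ('top','side'):
    f=grab(n);cv2.imwrite(f'pics/{n}0.png',f['img']);pickle.dump(f,open(n+'0.pkl','wb'))
    print(n,f['T'].round(3).tolist(),np.array(f['camera_matrix']).tolist())
print(manip.state(),manip.pinch_z)
E
```

```text
pics
top [[0.02, -0.994, 0.107, 0.407], [-1.0, -0.021, -0.005, 0.025], [0.007, -0.107, -0.994, 1.306], [0.0, 0.0, 0.0, 1.0]] [[475.31694571678213, 0.0, 317.6501811640619], [0.0, 475.31694571678213, 241.66349747802434], [0.0, 0.0, 1.0]]
side [[0.999, -0.027, 0.043, 0.462], [-0.05, -0.623, 0.781, -1.057], [0.005, -0.782, -0.623, 0.94], [0.0, 0.0, 0.0, 1.0]] [[483.709520946516, 0.0, 321.5760346402245], [0.0, 483.709520946516, 239.01208575869148], [0.0, 0.0, 1.0]]
{'time': 0.1, 'joint_pos': array([ 1.16098967e+00,  5.33115498e-02,  1.61416036e+00,  1.31265062e-05,
        1.47601517e+00, -1.18964225e-01]), 'joint_vel': array([ 0.000843  , -0.00019201, -0.00414783,  0.00135733, -0.00045989,
        0.00088823]), 'joint_efforts': array([ 3.93420328e-05, -3.94901025e+01, -3.71364641e+01, -8.62948787e-05,
        3.95927054e-03,  1.40644948e-05]), 'tool_pos': array([0.17897098, 0.5982337 , 0.23017094]), 'tool_rot': array([-0.56684771,  0.56750648,  0.42168412, -0.42285054]), 'contact_force': array([ 0.28575043, -0.21682891, -0.42059045]), 'ft_torque': array([0.00716034, 0.01719882, 0.01114016]), 'gripper_width': 0.9998810517502263} -0.0187
```

View pics/top0.png

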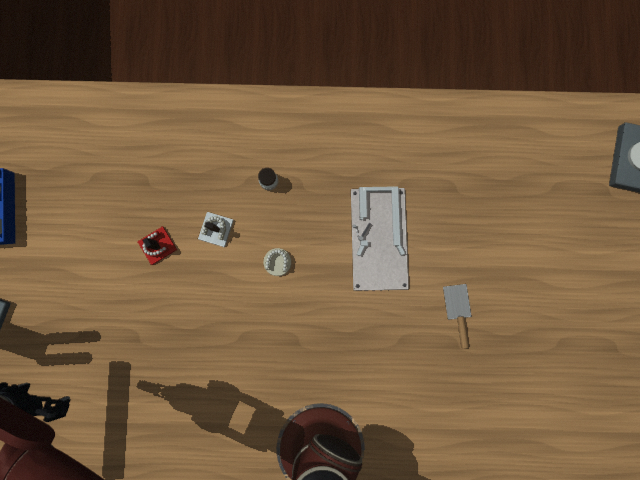

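View pics/side0.png

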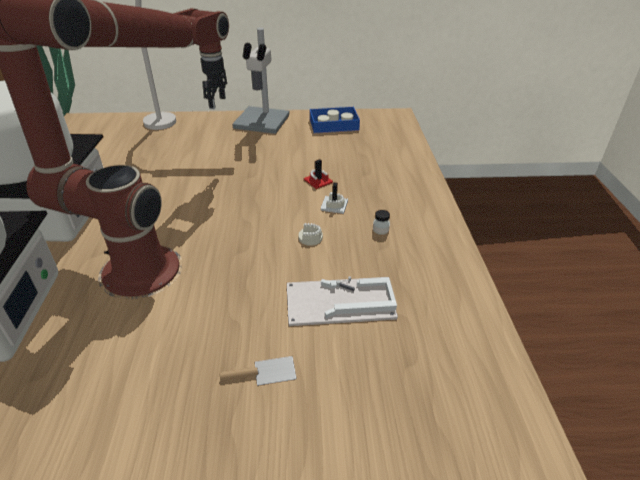

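Candidates for the carrier: the light-grey plate with black bar at top (216,229) / side (335,200), the red look-alike at top (157,246), and the round spare cast without a bar at top (278,262). The grey one fits (metal square plate and bar). The dock is at top (380,238), with its open end towards the robot. I'll confirm in a crop and measure.

```bash
python3 - <<'E'
from h import *
f=pickle.load(open('top0.pkl','rb'));im=f['img'];P=pts(f)
c=cv2.resize(im[205:255,190:245],None,fx=7,fy=7,interpolation=cv2.INTER_CUBIC)
d=cv2.resize(im[180:297,340:420],None,fx=5,fy=5,interpolation=cv2.INTER_CUBIC)
H=max(c.shape[0],d.shape[0]);o=np.zeros((H,c.shape[1]+d.shape[1],3),np.uint8);o[:c.shape[0],:c.shape[1]]=c;o[:d.shape[0],c.shape[1]:]=d
cv2.imwrite('pics/crop0.png',o)
hsv=cv2.cvtColor(im,cv2.COLOR_BGR2HSV)
m=((hsv[...,1]<60)&(hsv[...,2]>90)).astype(np.uint8)
for n,(x0,y0,x1,y1),h in (('dock',(340,175,420,300),.01),('car',(190,205,245,255),.01)):
    mm=np.zeros_like(m);mm[y0:y1,x0:x1]=m[y0:y1,x0:x1]
    mm=cv2.morphologyEx(mm,cv2.MORPH_CLOSE,np.ones((3,3)))
    cs,_=cv2.findContours(mm,cv2.RETR_EXTERNAL,cv2.CHAIN_APPROX_NONE);k=max(cs,key=cv2.contourArea)[:,0]
    W=np.array([ray(f,u,v,h)[:2] for u,v in k],np.float32)
    r=cv2.minAreaRect(W*1000);print(n,r,cv2.boxPoints(r).round(1).tolist())
# bar top & others via depth
def st(n,mask):
    q=P[mask&(f['range_z']>0)];print(n,len(q),q.mean(0).round(4),q.min(0).round(4),q.max(0).round(4))
v,u=np.mgrid[:480,:640]
for n,(x0,y0,x1,y1) in (('car',(190,205,245,255)),('red',(130,222,182,270)),('spare',(260,240,298,282)),('jar',(250,160,290,200))):
    st(n,(u>=x0)&(u<x1)&(v>=y0)&(v<y1)&(P[...,2]>(.06 if n in('car','red') else .03 if n=='spare' else .05)))
for a in [(457,300),(463,335)]: print('knife',ray(f,*a,.005).round(3))
E
```

```text
dock ((562.1204833984375, -149.7857666015625), (287.308837890625, 151.382080078125), 2.1748101711273193) [[415.70001220703125, -79.5999984741211], [421.3999938964844, -230.89999389648438], [708.5, -220.0], [702.7999877929688, -68.69999694824219]]
car ((576.2597045898438, 300.86627197265625), (76.22925567626953, 80.43114471435547), 74.27326202392578) [[527.2000122070312, 275.1000061035156], [604.5999755859375, 253.3000030517578], [625.2999877929688, 326.70001220703125], [547.9000244140625, 348.5]]
car 66 [0.5757 0.2996 0.0843] [0.5675 0.2888 0.0614] [0.5842 0.3136 0.0953]
red 79 [0.5281 0.4572 0.0826] [0.5157 0.4482 0.0603] [0.5413 0.4699 0.0914]
spare 186 [0.4968 0.1285 0.0355] [0.4663 0.1    0.03  ] [0.5225 0.1591 0.0439]
jar 246 [0.7142 0.1591 0.0645] [0.6919 0.1365 0.0502] [0.7373 0.1817 0.0717]
knife [ 0.396 -0.364  0.005]
knife [ 0.302 -0.379  0.005]
```

View pics/crop0.png

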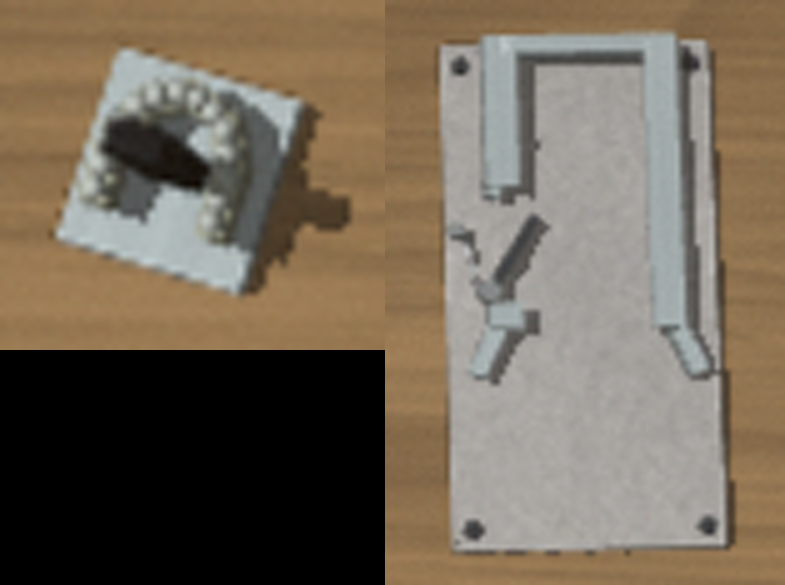

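The crop confirms it: grey square plate at crop (180,170), black bar at (155,150), round front towards world +x and yawed about -16°. The dock's open end is near the robot, with the pawl on the left (+y) wall. Next I compute the approach.

```bash
cat >> h.py <<'E'
def plan(p,yaw):
    s=manip.state();q=s['tool_rot'];M=R.from_quat([q[1],q[2],q[3],q[0]]).as_matrix()
    best=None
    for k in (0,180):
        y=np.radians(yaw+k);X=np.array([np.cos(y),np.sin(y),0]);Y=np.array([0,0,-1.]);T=np.stack([X,Y,np.cross(X,Y)],1)
        rv=np.degrees(R.from_matrix(M.T@T).as_rotvec());d=np.array(p)-s['tool_pos']
        print('k',k,'turn(5deg units)',(rv/5).round(2),'shift now-axes',(M.T@d/.025).round(2),'shift final-axes',(T.T@d/.025).round(2))
    print('t',s['time'].__round__(2),'pos',s['tool_pos'].round(4),'yaw x',np.degrees(np.arctan2(M[1,0],M[0,0])).round(2),'tiltY',M[:,1].round(3),'q6',s['joint_pos'].round(2),'F',s['contact_force'].round(1),'w',round(s['gripper_width'],3))
E
python3 - <<'E'
from h import *
plan([.576,.300,.20],-15.7)
f=pickle.load(open('top0.pkl','rb'))
# base corners of dock by crop reading
for u,v in ((440,45),(708,42),(728,548),(452,548)): print(ray(f,340+(u-385)/5-.4,180+v/5-.4,.01).round(4))
E
```

```text
k 0 turn(5deg units) [ 1.000e-02  1.781e+01 -2.000e-02] shift now-axes [ -6.87   1.22 -18.64] shift final-axes [18.52  1.21 -7.19]
k 180 turn(5deg units) [-2.000e-02 -1.819e+01 -1.000e-02] shift now-axes [ -6.87   1.22 -18.64] shift final-axes [-18.52   1.21   7.19]
t 0.1 pos [0.179  0.5982 0.2302] yaw x 73.34 tiltY [-0.001 -0.002 -1.   ] q6 [ 1.16  0.05  1.61  0.    1.48 -0.12] F [ 0.3 -0.2 -0.4] w 1.0
[ 0.6972 -0.0698  0.01  ]
[ 0.7021 -0.2188  0.01  ]
[ 0.4223 -0.2299  0.01  ]
[ 0.4192 -0.0798  0.01  ]
```

Call:
drive_tool --motion '[[[0, 0.1, 0], [0, 1, 0], -1], [[0, 0.1, 0], [0, 1, 0], -1], [[0, 0.1, 0], [0, 1, 0], -1], [[0, 0.1, 0], [0, 1, 0], -1], [[0, 0.1, 0], [0, 1, 0], -1], [[0, 0.1, 0], [0, 1, 0], -1], [[0, 0.1, 0], [0, 1, 0], -1], [[0, 0.1, 0], [0, 1, 0], -1], [[0, 0, 0], [0, 1, 0], -1], [[0, 0, 0], [0, 1, 0], -1], [[0, 0, 0], [0, 1, 0], -1], [[0, 0, 0], [0, 1, 0], -1]]'

```text
time: 1.3
tool_pos: [0.1791, 0.5984, 0.2106]
tool_rot: [-0.702, 0.703, 0.081, -0.081]
contact_force: [0.8, -0.5, 0.0]
gripper_width: 0.998
```

Call:
drive_tool --motion '[[[0, 0, 0], [0, 1, 0], -1], [[0, 0, 0], [0, 1, 0], -1], [[0, 0, 0], [0, 1, 0], -1], [[0, 0, 0], [0, 1, 0], -1], [[0, 0, 0], [0, 1, 0], -1], [[0, 0, 0], [0, 0.8, 0], -1], [[1, 0, -0.4], [0, 0, 0], -1], [[1, 0, -0.4], [0, 0, 0], -1], [[1, 0, -0.4], [0, 0, 0], -1], [[1, 0, -0.4], [0, 0, 0], -1], [[1, 0, -0.4], [0, 0, 0], -1], [[1, 0, -0.4], [0, 0, 0], -1]]'

```text
time: 2.5
tool_pos: [0.3079, 0.4995, 0.2107]
tool_rot: [-0.7, 0.701, -0.096, 0.096]
contact_force: [0.7, 0.1, -0.7]
gripper_width: 1.0
```

Call:
drive_tool --motion '[[[1, 0, -0.4], [0, 0, 0], -1], [[1, 0, -0.4], [0, 0, 0], -1], [[1, 0, -0.4], [0, 0, 0], -1], [[1, 0, -0.4], [0, 0, 0], -1], [[1, 0, -0.4], [0, 0, 0], -1], [[1, 0, -0.4], [0, 0, 0], -1], [[1, 0, -0.4], [0, 0, 0], -1], [[0.8, 0, -0.3], [0, 0, 0], -1], [[0.6, 0, -0.3], [0, 0, 0], -1], [[0, 0, 0], [0, 0, 0], -1]]'

```text
time: 3.5
tool_pos: [0.4877, 0.3606, 0.2108]
tool_rot: [-0.7, 0.701, -0.097, 0.097]
contact_force: [-1.1, -0.0, 0.4]
gripper_width: 0.997
```

```bash
python3 - <<'E'
from h import *
plan([.576,.300,.20],-15.7)
f=grab('wrist');pickle.dump(f,open('w1.pkl','wb'));cv2.imwrite('pics/w1.png',f['img'])
P=pts(f)
print(f['T'].round(3).tolist())
im=f['img'];hsv=cv2.cvtColor(im,cv2.COLOR_BGR2HSV)
m=(f['range_z']>0)&(np.abs(P[...,2]-.088)<.006)&(np.hypot(P[...,0]-.576,P[...,1]-.3)<.04)
q=P[m];print('bar top',len(q),q.mean(0) if len(q) else 0)
if len(q): print(cv2.minAreaRect((q[:,:2]*1000).astype(np.float32)))
E
```

```text
k 0 turn(5deg units) [ 0.01 -0.02 -0.  ] shift now-axes [ 4.06  0.43 -1.37] shift final-axes [ 4.06  0.43 -1.38]
k 180 turn(5deg units) [1.000e-02 3.598e+01 1.000e-02] shift now-axes [ 4.06  0.43 -1.37] shift final-axes [-4.06  0.43  1.38]
t 3.5 pos [0.4877 0.3606 0.2108] yaw x -15.8 tiltY [-0.001 -0.001 -1.   ] q6 [ 0.51  0.02  1.68 -0.    1.44  0.79] F [-1.1 -0.   0.4] w 0.997
[[0.962, -0.257, -0.09, 0.51], [-0.273, -0.909, -0.314, 0.442], [-0.001, 0.327, -0.945, 0.353], [0.0, 0.0, 0.0, 1.0]]
bar top 466 [0.57585682 0.30291332 0.0873102 ]
((576.3846435546875, 301.7638244628906), (23.62460708618164, 14.096231460571289), 73.80393981933594)
```

View pics/w1.png

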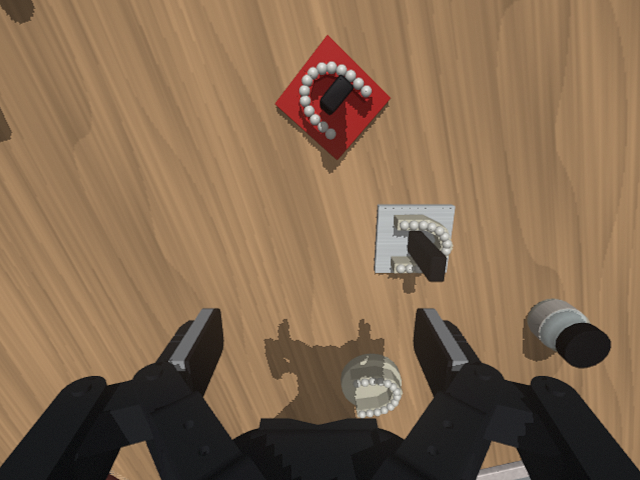

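The wrist view shows the grey carrier at (415,240) aligned with the jaws, the red one at (332,97), spare at (372,385) and jar at (570,330). The bar top measures 23.6 x 14.1 mm at (0.576, 0.302).

Call:
drive_tool --motion '[[[1, 0, -0.3], [0, 0, 0], -1], [[1, 0, -0.4], [0, 0, 0], -1], [[1, 0, -0.3], [0, 0, 0], -1], [[0.75, 0.2, -0.3], [0, 0.07, 0], -1], [[0.3, 1, 0], [0, 0, 0], -1], [[0, 1, 0], [0, 0, 0], -1], [[0, 1, 0], [0, 0, 0], -1], [[0, 0, 0], [0, 0, 0], -1]]'

```text
time: 4.35
tool_pos: [0.5719, 0.3025, 0.1258]
tool_rot: [-0.699, 0.702, -0.101, 0.095]
contact_force: [-0.6, 0.3, -0.8]
gripper_width: 0.995
```

```bash
python3 - <<'E'
from h import *
plan([.5764,.3018,.0463],-16.1)
f=grab('wrist');pickle.dump(f,open('w2.pkl','wb'));cv2.imwrite('pics/w2.png',f['img'])
P=pts(f)
m=(f['range_z']>0)&(np.abs(P[...,2]-.088)<.004)&(np.hypot(P[...,0]-.576,P[...,1]-.3)<.03)
q=P[m];print('bar top',len(q))
if len(q): print(cv2.minAreaRect((q[:,:2]*1000).astype(np.float32)))
E
```

```text
k 0 turn(5deg units) [ 0.06  0.02 -0.09] shift now-axes [0.2  3.18 0.04] shift final-axes [0.18 3.18 0.02]
k 180 turn(5deg units) [ -0.14 -35.98  -0.1 ] shift now-axes [0.2  3.18 0.04] shift final-axes [-0.18  3.18 -0.02]
t 4.35 pos [0.5719 0.3025 0.1258] yaw x -15.99 tiltY [-0.009 -0.003 -1.   ] q6 [0.37 0.19 1.64 0.   1.32 0.65] F [-0.6  0.3 -0.8] w 0.995
bar top 869
((577.1907348632812, 301.6498718261719), (23.9354248046875, 13.431939125061035), 73.97662353515625)
```

Call:
drive_tool --motion '[[[0.2, 0.7, 0], [0, 0, 0], -1], [[0, 0.8, 0], [0, 0, 0], -1], [[0, 0.8, 0], [0, 0, 0], -1], [[0, 0.6, 0], [0, 0, 0], -1], [[0, 0.2, 0], [0, 0, 0], -1], [[0, 0, 0], [0, 0, 0], -1], [[0, 0, 0], [0, 0, 0], -1]]'

```text
time: 5.1
tool_pos: [0.581, 0.3022, 0.0549]
tool_rot: [0.701, -0.7, 0.098, -0.099]
contact_force: [0.8, -0.0, 0.5]
gripper_width: 0.997
```

```bash
python3 - <<'E'
from h import *
plan([.577,.3018,.0463],-16.1)
E
```

```text
k 0 turn(5deg units) [-0.01  0.02  0.02] shift now-axes [-0.15  0.35 -0.06] shift final-axes [-0.15  0.35 -0.06]
k 180 turn(5deg units) [ 3.000e-02 -3.598e+01  2.000e-02] shift now-axes [-0.15  0.35 -0.06] shift final-axes [0.15 0.35 0.06]
t 5.1 pos [0.581  0.3022 0.0549] yaw x -16.01 tiltY [ 0.002  0.001 -1.   ] q6 [0.37 0.28 1.67 0.   1.19 0.65] F [ 0.8 -0.   0.5] w 0.997
```

Call:
drive_tool --motion '[[[-0.15, 0.35, -0.05], [0, 0, 0], -1], [[0, 0, 0], [0, 0, 0], -1], [[0, 0, 0], [0, 0, 0], 1], [[0, 0, 0], [0, 0, 0], 1], [[0, 0, 0], [0, 0, 0], 1], [[0, 0, 0], [0, 0, 0], 1], [[0, 0, 0], [0, 0, 0], 1], [[0, 0, 0], [0, 0, 0], 1], [[0, 0, 0], [0, 0, 0], 1], [[0, 0, 0], [0, 0, 0], 1]]'

```text
time: 6.1
tool_pos: [0.5766, 0.3018, 0.0454]
tool_rot: [0.7, -0.7, 0.098, -0.099]
contact_force: [0.2, -0.6, 1.1]
gripper_width: 0.158
```

Call:
drive_tool --motion '[[[0, -0.2, 0], [0, 0, 0], 1], [[0, -0.5, 0], [0, 0, 0], 1], [[0, -0.7, 0], [0, 0, 0], 1], [[0, -0.8, 0], [0, 0, 0], 1], [[0, -0.8, 0], [0, 0, 0], 1], [[0, -0.8, 0], [0, 0, 0], 1], [[0, -0.4, 0], [0, 0, 0], 1], [[0, 0, 0], [0, 0, 0], 1], [[0, 0, 0], [0, 0, 0], 1]]'

```text
time: 7.0
tool_pos: [0.576, 0.3016, 0.1499]
tool_rot: [-0.7, 0.7, -0.099, 0.098]
contact_force: [0.1, 0.3, -3.1]
gripper_width: 0.154
```

```bash
python3 - <<'E'
from h import *
t=np.radians(2.2);e=np.array([np.cos(t),np.sin(t)]);o=np.array([.5692,-.1493])
a=o-.098*e
plan([*a,.15],2.2)
f=grab('wrist');cv2.imwrite('pics/w3.png',f['img']);f=grab('side');cv2.imwrite('pics/s3.png',cv2.resize(f['img'][80:340,220:480],None,fx=2,fy=2))
E
```

```text
k 0 turn(5deg units) [ 0.   -3.64 -0.  ] shift now-axes [  0.99  -0.   -18.64] shift final-axes [ -4.88  -0.   -18.01]
k 180 turn(5deg units) [ 0.   32.36  0.  ] shift now-axes [  0.99  -0.   -18.64] shift final-axes [ 4.88 -0.   18.01]
t 7.0 pos [0.576  0.3016 0.1499] yaw x -16.01 tiltY [-0. -0. -1.] q6 [0.37 0.17 1.62 0.   1.35 0.65] F [ 0.1  0.3 -3.1] w 0.154
```

View pics/s3.png

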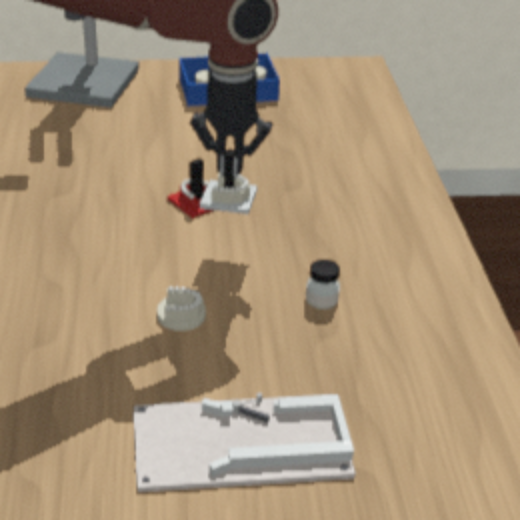

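Carrier held level above the bench (crop 230,190); bystanders are undisturbed. Now I move towards the apron and refine the dock pose from the stored frames.

Call:
drive_tool --motion '[[[0, 0, 0], [0, -0.6, 0], 1], [[0, 0, 0], [0, -1, 0], 1], [[0, 0, 0], [0, -1, 0], 1], [[0, 0, 0], [0, -1, 0], 1], [[-0.1, 0, -0.5], [0, 0, 0], 1], [[-0.2, 0, -0.8], [0, 0, 0], 1], [[-0.3, 0, -1], [0, 0, 0], 1], [[-0.3, 0, -1], [0, 0, 0], 1], [[-0.3, 0, -1], [0, 0, 0], 1], [[-0.3, 0, -1], [0, 0, 0], 1], [[-0.3, 0, -1], [0, 0, 0], 1], [[-0.3, 0, -1], [0, 0, 0], 1]]'

```text
time: 8.3
tool_pos: [0.5289, 0.1157, 0.1491]
tool_rot: [-0.707, 0.707, 0.011, -0.012]
contact_force: [0.8, -0.9, -2.5]
gripper_width: 0.158
```

Call:
drive_tool --motion '[[[-0.3, 0, -1], [0, 0, 0], 1], [[-0.3, 0, -1], [0, 0, 0], 1], [[-0.3, 0, -1], [0, 0, 0], 1], [[-0.3, 0, -1], [0, 0, 0], 1], [[-0.3, 0, -1], [0, 0, 0], 1], [[-0.3, 0, -1], [0, 0, 0], 1], [[-0.3, 0, -1], [0, 0, 0], 1], [[-0.3, 0, -1], [0, 0, 0], 1], [[-0.3, 0, -1], [0, 0, 0], 1], [[-0.3, 0, -1], [0, 0, 0], 1], [[-0.1, 0, -0.5], [0, 0, 0], 1], [[0, 0, 0], [0, 0, 0], 1]]'

```text
time: 9.5
tool_pos: [0.461, -0.1487, 0.1496]
tool_rot: [0.707, -0.707, -0.011, 0.011]
contact_force: [-0.0, -0.5, -2.0]
gripper_width: 0.156
```

```bash
python3 - <<'E'
from h import *
plan([.4713,-.1531,.15],2.2)
for n in ('top0','side0'):
    f=pickle.load(open(n+'.pkl','rb'));P=pts(f);hsv=cv2.cvtColor(f['img'],cv2.COLOR_BGR2HSV)
    m=(f['range_z']>0)&(P[...,2]>.024)&(P[...,2]<.036)&(P[...,0]>.53)&(P[...,0]<.72)&(P[...,1]<-.05)&(P[...,1]>-.25)
    q=P[m];t=np.radians(2.2);o=np.array([.5692,-.1493]);d=q[:,:2]-o
    X=d@[np.cos(t),np.sin(t)];Y=d@[-np.sin(t),np.cos(t)]
    for a,b in ((-.02,.03),(.03,.06),(.06,.09),(.09,.115)):
        k=(X>a)&(X<b);L=Y[k&(Y>.02)];Rr=Y[k&(Y<-.02)]
        print(n,a,'L',len(L),(np.percentile(L,[3,50,97])*1e3).round(1) if len(L) else '','R',len(Rr),(np.percentile(Rr,[3,50,97])*1e3).round(1) if len(Rr) else '')
    k=abs(Y)<.025;print(' stop X',(np.percentile(X[k],[3,50,97])*1e3).round(1),'z',np.median(q[:,2]).round(4))
f=grab('wrist');cv2.imwrite('pics/w4.png',f['img']);pickle.dump(f,open('w4.pkl','wb'))
E
```

```text
k 0 turn(5deg units) [-0.   -0.09 -0.01] shift now-axes [ 0.41 -0.02 -0.19] shift final-axes [ 0.41 -0.02 -0.19]
k 180 turn(5deg units) [ 1.000e-02  3.591e+01 -0.000e+00] shift now-axes [ 0.41 -0.02 -0.19] shift final-axes [-0.41 -0.02  0.19]
t 9.5 pos [ 0.461  -0.1487  0.1496] yaw x 1.77 tiltY [-0.001  0.    -1.   ] q6 [-0.47 -0.23  2.01 -0.    1.36 -0.5 ] F [-0.  -0.5 -2. ] w 0.156
top0 -0.02 L 35 [31.1 47.9 57. ] R 123 [-52.4 -44.  -35.1]
top0 0.03 L 31 [36.2 44.4 52.5] R 73 [-51.4 -43.2 -34.6]
top0 0.06 L 71 [35.3 44.  52.2] R 73 [-52.6 -43.6 -35.2]
top0 0.09 L 54 [37.2 45.2 51.5] R 53 [-52.4 -43.9 -36. ]
 stop X [121.4 125.8 130.6] z 0.0292
side0 -0.02 L 26 [28.6 46.1 63.2] R 124 [-56.9 -48.3 -36.1]
side0 0.03 L 28 [31.6 40.5 50.7] R 71 [-57.4 -48.6 -37.9]
side0 0.06 L 61 [32.1 41.4 51.1] R 76 [-56.8 -47.5 -36.1]
side0 0.09 L 50 [31.9 39.7 49.6] R 58 [-55.9 -47.1 -37.7]
 stop X [122.1 126.4 131.8] z 0.0284
```

View pics/w4.png

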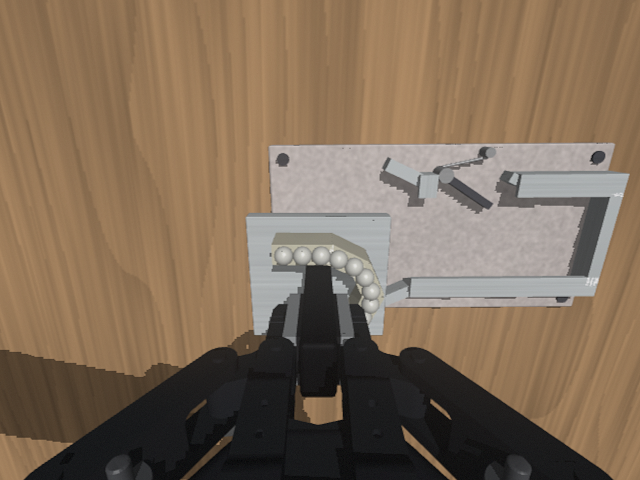

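The wrist view shows the held plate at (320,270), level and aligned, with the track beyond it at (440,225). The two fixed views disagree by about 4 mm across the track, so I measure plate against walls in this one frame.

```bash
python3 - <<'E'
from h import *
f=pickle.load(open('w4.pkl','rb'));P=pts(f);v,u=np.mgrid[:480,:640]
t=np.radians(2.2);o=np.array([.5692,-.1493])
D=P[...,:2]-o;X=D@[np.cos(t),np.sin(t)];Y=D@[-np.sin(t),np.cos(t)];Z=P[...,2];ok=f['range_z']>0
m=ok&(Z>.025)&(Z<.035)&(X>-.06)
for a,b in ((-.02,.03),(.03,.06),(.06,.09),(.09,.115)):
    k=m&(X>a)&(X<b);L=Y[k&(Y>.02)];Rr=Y[k&(Y<-.02)]
    print(a,'L',len(L),(np.percentile(L,[3,50,97])*1e3).round(1) if len(L) else '','R',len(Rr),(np.percentile(Rr,[3,50,97])*1e3).round(1) if len(Rr) else '')
k=m&(abs(Y)<.025)&(X>.1);print('stop',(np.percentile(X[k],[3,50,97])*1e3).round(1),'z',np.median(Z[m]))
# base edges
k=ok&(abs(Z-.01)<.005);kk=k&(X>-.14)&(X<.12)&(Y>.04)&(Y<.1)&(f['img'].min(-1)>110);print('base +y edge',(np.percentile(Y[kk],[97,99])*1e3).round(1))
# plate
k=ok&(u>240)&(u<395)&(v>205)&(v<340)&(Z>.09)&(Z<.125);q=P[k];print('plate z',np.median(q[:,2]),len(q))
k&=abs(Z-np.median(q[:,2]))<.004
r=cv2.minAreaRect((P[k][:,:2]*1000).astype(np.float32));print(r)
s=manip.state();print(s['tool_pos'])
yt=np.radians(1.77);d=P[k][:,:2]-s['tool_pos'][:2];a=d@[np.cos(yt),np.sin(yt)];b=d@[-np.sin(yt),np.cos(yt)]
print('plate rel tool x',(np.percentile(a,[1,99])*1e3).round(1),'y',(np.percentile(b,[1,99])*1e3).round(1))
# z slope
A=np.c_[a,b,np.ones(len(a))];print('tilt',np.linalg.lstsq(A,P[k][:,2],rcond=None)[0])
E
```

```text
-0.02 L 317 [35.9 49.4 56.5] R 1157 [-52.7 -43.5 -35.4]
0.03 L 452 [34.8 44.2 52.4] R 708 [-52.9 -43.5 -35.4]
0.06 L 901 [35.1 43.9 52.4] R 714 [-52.9 -43.6 -35.4]
0.09 L 751 [35.1 43.8 52.3] R 608 [-53.2 -43.5 -35.3]
stop [120.7 124.8 131.3] z 0.02886084049326562
base +y edge [74.  74.5]
plate z 0.11431287501183349 9010
((460.2510681152344, -148.814697265625), (80.57686614990234, 76.87345123291016), 1.3424750566482544)
[ 0.46124781 -0.14778122  0.1496144 ]
plate rel tool x [-40.4  38.4] y [-36.6  36.9]
tilt [-0.00127456 -0.00175335  0.11430151]
```

The wrist frame agrees with the top view: track origin (0.569, -0.149), yaw 2.2°. Plate yaw is about 1.4° and centred in the fingers. Align and lower onto the apron.

Call:
drive_tool --motion '[[[0.2, 0.2, -0.1], [0, -0.13, 0], 1], [[0.15, 0.6, -0.1], [0, 0, 0], 1], [[0, 0.8, 0], [0, 0, 0], 1], [[0, 0.8, 0], [0, 0, 0], 1], [[0, 0.6, 0], [0, 0, 0], 1], [[0, 0.4, 0], [0, 0, 0], 1], [[0, 0.2, 0], [0, 0, 0], 1], [[0, 0, 0], [0, 0, 0], 1], [[0, 0, 0], [0, 0, 0], 1]]'

```text
time: 10.45
tool_pos: [0.4714, -0.1524, 0.0609]
tool_rot: [-0.707, 0.707, 0.017, -0.016]
contact_force: [-0.3, -0.9, -3.3]
gripper_width: 0.153
```

```bash
cat >> h.py <<'E'
def dockplan(x,z=.056):
    t=np.radians(2.2);e=np.array([np.cos(t),np.sin(t)]);o=np.array([.5692,-.1493])
    d=manip.state()['tool_pos'][:2]-o;print('dock xy mm',(d@e*1e3).round(1),(d@[-e[1],e[0]]*1e3).round(1));plan([*(o+x*e),z],2.4)
E
python3 - <<'E'
from h import *
dockplan(-.099)
E
```

```text
dock xy mm -97.9 0.6
k 0 turn(5deg units) [0.01 0.05 0.01] shift now-axes [-0.05  0.19 -0.03] shift final-axes [-0.05  0.19 -0.03]
k 180 turn(5deg units) [ 2.000e-02 -3.595e+01 -1.000e-02] shift now-axes [-0.05  0.19 -0.03] shift final-axes [0.05 0.19 0.03]
t 10.45 pos [ 0.4714 -0.1524  0.0609] yaw x 2.65 tiltY [ 0.001 -0.001 -1.   ] q6 [-0.46 -0.09  2.05  0.    1.18 -0.51] F [-0.3 -0.9 -3.3] w 0.153
```

Call:
drive_tool --motion '[[[-0.02, 0.15, -0.03], [0, 0, 0], 1], [[0, 0.04, 0], [0, 0, 0], 1], [[0.2, 0, 0], [0, 0, 0], 1], [[0.4, 0, 0], [0, 0, 0], 1], [[0.4, 0, 0], [0, 0, 0], 1], [[0.4, 0, 0], [0, 0, 0], 1], [[0.4, 0, 0], [0, 0, 0], 1], [[0.4, 0, 0], [0, 0, 0], 1], [[0.3, 0, 0], [0, 0, 0], 1], [[0.2, 0, 0], [0, 0, 0], 1], [[0, 0, 0], [0, 0, 0], 1]]'

```text
time: 11.55
tool_pos: [0.5382, -0.1504, 0.0554]
tool_rot: [-0.706, 0.707, 0.016, -0.016]
contact_force: [-0.3, -1.2, -0.4]
gripper_width: 0.153
```

```bash
python3 - <<'E'
from h import *
dockplan(.078)
E
```

```text
dock xy mm -31.0 0.1
k 0 turn(5deg units) [0.02 0.05 0.  ] shift now-axes [ 4.36 -0.02 -0.04] shift final-axes [ 4.36 -0.02 -0.02]
k 180 turn(5deg units) [ 0.000e+00 -3.595e+01 -2.000e-02] shift now-axes [ 4.36 -0.02 -0.04] shift final-axes [-4.36 -0.02  0.02]
t 11.55 pos [ 0.5382 -0.1504  0.0554] yaw x 2.66 tiltY [ 0.    -0.001 -1.   ] q6 [-0.4   0.07  1.9  -0.    1.17 -0.45] F [-0.3 -1.2 -0.4] w 0.153
```

Call:
drive_tool --motion '[[[0.2, 0, 0], [0, 0.05, 0], 1], [[0.4, 0, 0], [0, 0, 0], 1], [[0.4, 0, 0], [0, 0, 0], 1], [[0.4, 0, 0], [0, 0, 0], 1], [[0.4, 0, 0], [0, 0, 0], 1], [[0.4, 0, 0], [0, 0, 0], 1], [[0.4, 0, 0], [0, 0, 0], 1], [[0.4, 0, 0], [0, 0, 0], 1], [[0, 0, 0], [0, 0, 0], 1]]'

```text
time: 12.45
tool_pos: [0.6143, -0.1468, 0.0555]
tool_rot: [-0.707, 0.707, 0.016, -0.014]
contact_force: [1.0, -1.9, 0.2]
gripper_width: 0.16
```

```bash
python3 - <<'E'
from h import *
dockplan(.078)
E
```

```text
dock xy mm 45.1 0.8
k 0 turn(5deg units) [0.01 0.   0.02] shift now-axes [ 1.31 -0.02 -0.04] shift final-axes [ 1.31 -0.02 -0.04]
k 180 turn(5deg units) [ 3.0e-02 -3.6e+01 -1.0e-02] shift now-axes [ 1.31 -0.02 -0.04] shift final-axes [-1.31 -0.02  0.04]
t 12.45 pos [ 0.6143 -0.1468  0.0555] yaw x 2.41 tiltY [ 0.002 -0.    -1.   ] q6 [-0.35  0.23  1.73  0.    1.18 -0.39] F [ 1.  -1.9  0.2] w 0.16
```

Call:
drive_tool --motion '[[[0.3, 0, 0], [0, 0, 0], 1], [[0.4, 0, 0], [0, 0, 0], 1], [[0.3, 0, -0.02], [0, 0, 0], 1], [[0.2, 0, 0], [0, 0, 0], 1], [[0.1, 0, 0], [0, 0, 0], 1], [[0.08, 0, 0], [0, 0, 0], 1], [[0, 0, 0], [0, 0, 0], 1], [[0, 0, 0], [0, 0, 0], 1]]'

```text
time: 13.25
tool_pos: [0.6474, -0.1458, 0.0554]
tool_rot: [-0.707, 0.707, 0.015, -0.014]
contact_force: [1.4, -2.2, -0.8]
gripper_width: 0.156
```

```bash
python3 - <<'E'
from h import *
dockplan(.081)
a=grab('top')['img'];b=grab('side')['img'];w=grab('wrist')['img']
o=np.hstack([cv2.resize(a[180:300,330:430],None,fx=4,fy=4),cv2.resize(b[260:340,275:405],(0,0),fx=3,fy=3)[:,:390].copy() if 0 else cv2.resize(b[250:350,280:405][:, :],(400,480))])
cv2.imwrite('pics/d5.png',o);cv2.imwrite('pics/w5.png',w)
E
```

```text
dock xy mm 78.3 0.5
k 0 turn(5deg units) [ 0.   -0.    0.01] shift now-axes [ 0.11 -0.02 -0.02] shift final-axes [ 0.11 -0.02 -0.02]
k 180 turn(5deg units) [-2.0e-02  3.6e+01  0.0e+00] shift now-axes [ 0.11 -0.02 -0.02] shift final-axes [-0.11 -0.02  0.02]
t 13.25 pos [ 0.6474 -0.1458  0.0554] yaw x 2.38 tiltY [ 0.001 -0.    -1.   ] q6 [-0.33  0.3   1.64  0.    1.2  -0.38] F [ 1.4 -2.2 -0.8] w 0.156
```

View pics/w5.png

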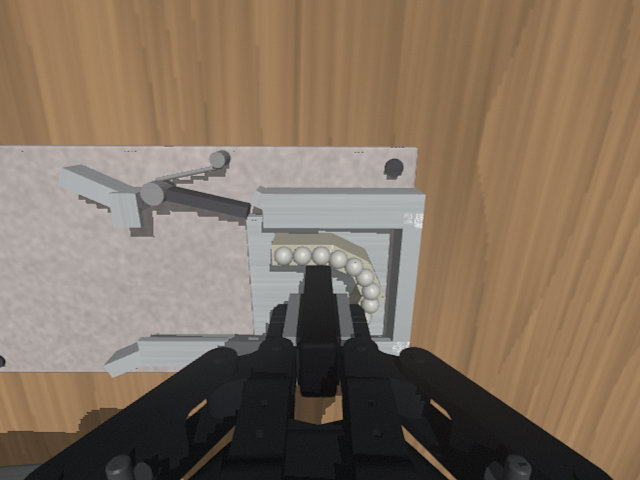

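The pawl tip (248,212) still rides on the plate's rear corner, and the gap to the stop is visible at (393,285). Push a few mm more.

Call:
drive_tool --motion '[[[0.06, 0, 0], [0, 0, 0], 1], [[0.06, 0, 0], [0, 0, 0], 1], [[0.04, 0, 0], [0, 0, 0], 1], [[0, 0, 0], [0, 0, 0], 1], [[0, 0, 0], [0, 0, 0], 1]]'

```text
time: 13.9
tool_pos: [0.6512, -0.1452, 0.0554]
tool_rot: [0.707, -0.707, -0.015, 0.015]
contact_force: [-0.6, 1.7, 1.3]
gripper_width: 0.153
```

```bash
python3 - <<'E'
from h import *
dockplan(.081)
f=grab('wrist');cv2.imwrite('pics/w6.png',f['img'][140:400,0:450])
E
```

```text
dock xy mm 82.1 1.0
k 0 turn(5deg units) [-0.01 -0.    0.  ] shift now-axes [-0.04 -0.02 -0.04] shift final-axes [-0.04 -0.02 -0.04]
k 180 turn(5deg units) [-0.0e+00  3.6e+01 -1.0e-02] shift now-axes [-0.04 -0.02 -0.04] shift final-axes [ 0.04 -0.02  0.04]
t 13.9 pos [ 0.6512 -0.1452  0.0554] yaw x 2.39 tiltY [ 0.     0.001 -1.   ] q6 [-0.33  0.31  1.63  0.    1.2  -0.37] F [-0.6  1.7  1.3] w 0.153
```

View pics/w6.png

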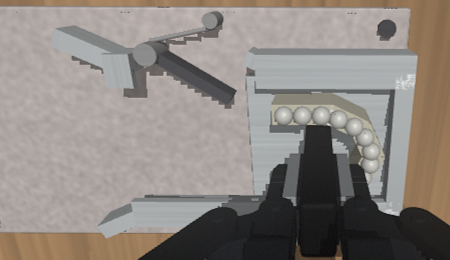

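The pawl has snapped behind the plate: its tip at crop (235,100) is clear behind the rear edge at x≈248. Release and rise.

Call:
drive_tool --motion '[[[0, 0, 0], [0, 0, 0], -0.6], [[0, 0, 0], [0, 0, 0], -0.6], [[0, 0, 0], [0, 0, 0], -0.6], [[0, 0, 0], [0, 0, 0], -0.6], [[0, 0, 0], [0, 0, 0], -0.6], [[0, 0, 0], [0, 0, 0], -0.6], [[0, -0.2, 0], [0, 0, 0], -0.6], [[0, -0.6, 0], [0, 0, 0], -0.6], [[0, -1, 0], [0, 0, 0], -0.6], [[0, -1, 0], [0, 0, 0], -0.6], [[0, -1, 0], [0, 0, 0], -0.6], [[0, -1, 0], [0, 0, 0], -0.6]]'

```text
time: 15.15
tool_pos: [0.6514, -0.1457, 0.1782]
tool_rot: [-0.707, 0.707, 0.015, -0.014]
contact_force: [0.0, 0.3, 0.6]
gripper_width: 0.802
```

Call:
drive_tool --motion '[[[-0.5, -0.5, -0.5], [0, 0, 0], -0.6], [[-1, 0, -1], [0, 0, 0], -0.6], [[-1, 0, -1], [0, 0, 0], -0.6], [[-0.5, 0, -1], [0, 0, 0], -0.6], [[0, 0, 0], [0, 0, 0], -0.6], [[0, 0, 0], [0, 0, 0], -0.6]]'

```text
time: 15.75
tool_pos: [0.579, -0.237, 0.188]
tool_rot: [0.707, -0.707, -0.014, 0.014]
contact_force: [-0.8, -0.3, 0.6]
gripper_width: 0.797
```

```bash
python3 - <<'E'
from h import *
dockplan(.081)
f=grab('wrist');P=pts(f);cv2.imwrite('pics/w7.png',f['img'])
t=np.radians(2.2);o=np.array([.5692,-.1493]);ok=f['range_z']>0
def D(q): d=q[:,:2]-o;return np.c_[d@[np.cos(t),np.sin(t)],d@[-np.sin(t),np.cos(t)]]
d=(P[...,:2]-o)@np.array([[np.cos(t),-np.sin(t)],[np.sin(t),np.cos(t)]])
m=ok&(abs(P[...,2]-.098)<.005)&(abs(d[...,0]-.08)<.03)&(abs(d[...,1])<.03)
q=P[m];print('bar top',len(q),np.median(q[:,2]) if len(q) else '')
if len(q): print(cv2.minAreaRect((D(q)*1000).astype(np.float32)))
E
```

```text
dock xy mm 6.4 -88.0
k 0 turn(5deg units) [-0.   -0.02  0.  ] shift now-axes [2.99 5.28 3.51] shift final-axes [3.   5.28 3.51]
k 180 turn(5deg units) [-0.   35.98 -0.  ] shift now-axes [2.99 5.28 3.51] shift final-axes [-3.    5.28 -3.51]
t 15.75 pos [ 0.579 -0.237  0.188] yaw x 2.29 tiltY [ 0.  0. -1.] q6 [-0.51  0.08  1.65  0.    1.4  -0.55] F [-0.8 -0.3  0.6] w 0.797
bar top 865 0.09789247665116091
((81.25048828125, 0.5048007965087891), (14.458915710449219, 23.43279266357422), 0.05989687144756317)
```

View pics/w7.png

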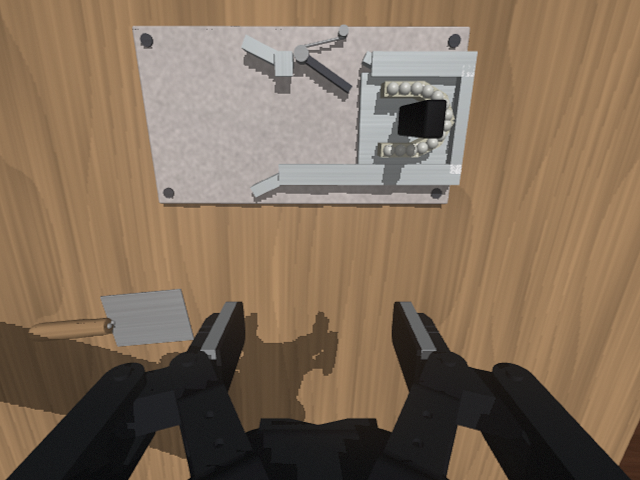

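The carrier stands in the lane with its bar at track (81, 0.5) mm and top at 98 mm, and yaw error is about 0°. The pawl tip at (350,92) is at rest behind the plate edge at x≈360. The gripper is clear, so I hand in.

```bash
python3 -c "
from plant import manip
print(manip.job_done())"
```

```text
the job is handed in; nothing more can be done
None
```

The carrier is docked and released, and I handed the job in at about 15.8 s. I gripped its bar on the faces 14 mm apart, set the plate on the apron, and slid it in until the pawl snapped behind it.

- **Final position:** in the last wrist image the bar is at track x = 81 mm and y = +0.5 mm. Its top is 98 mm above the bench, so the carrier is fully down on the base.
- **Pawl:** it looks back at rest behind the plate. I judged this by eye; I could not read its joint angle.
- **Robot:** the arm is raised clear and touches nothing. The contact forces I read stayed below about 4 N.
- **Bystanders:** the red look-alike, spare cast, jar and spatula were not approached. I did not re-measure their positions at the end.
- **Checks that disagreed:** the side camera put the lane about 4 mm off across the track compared with the top and wrist views. I used the top and wrist views. The first push stopped about 3 mm short with the pawl still on the plate, so I pushed about 4 mm further.

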